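Step the fiddle-yard traverser to the tank wagon's road and lock it

ROBOT

A 6-joint arm with a two-finger parallel gripper is mounted at the origin on the work surface. World frame = base frame: x ahead of the robot, y to its left, z up, the work surface at z = 0. Lengths are in m, angles in rad, forces in N, time in s.
With the tool pointing down it reaches from about 0.25 to 0.725 m from the base axis. Payload 4 kg.
Tool frame: the origin (TCP) lies between the finger pads; the fingertips stand 17 mm ahead of it and the grasp point (between the pads) lies 2 mm behind it (bot.tips_ahead is the distance from the TCP to the fingertips, in m); z points along the fingers, y is the line along which they close (so a half turn about z gives the same grasp; the last joint's range is limited). The gripper opens to 85 mm and grips with 20 to 120 N. Pads are 22 mm wide; open, the fingers measure 114 mm over their backs; the gripper's body (76 mm by 85 mm) begins 54 mm behind the grasp point. The pads swing forward as they close: fully open they stand 13 mm farther back than shut.
Start: joints at [-1.234, 0.241, 0.005, 1.335, 0, 1.571], TCP at [0.165, -0.472, 0.248] pointing down, gripper open.
Joint ranges: [-2.72, 2.72], [-1.05, 1.87], [-1.09, 1.28], [-1.99, 2.15], [-1.42, 1.44], [-3.14, 3.14]. Speed limits (rad/s): [2.79, 2.79, 3.14, 3.14, 3.14, 3.14].

INTERFACE

Orientations are given as a 3x3 rotation matrix whose columns are the frame's x, y, z axes.
In Python, from workcell import status, grab_frame, calibration, job, bot gives the robot as it stands.
- The arm moves only by the tool apply_moves, never from a script. Its argument "steps" is a list that holds one entry, the list of rows, each a list of 4 numbers: the shift along the world's x, y, z as a fraction of full scale, then the turn about the world's z as a fraction of full scale. In form: [[[tx, ty, tz, spin], ...]]. A call has 1 to 12 rows; each row shifts and turns the commanded pose from where the row before left it; what a row does not reach is not made up. Full scale, the value 1, is 0.025 m for a shift and 0.1 rad for a turn. A row lasts 1/8 s, in which the tool goes at most 62.5 mm and 10.7 degrees, less where a joint would pass 70% of its speed; a pose out of reach is approached as far as the arm can. A call with a number of a shift or a turn outside -1 to 1 is refused whole. A call with a gripper value outside its range is refused whole. "grip" is the opening, from -1 (shut) to 1 (fully open), set as the call begins (left out, the last holds). The fingers move at their own pace and stop on an object; "newtons" is the grip in N (left out, the last holds). Time passes only in rows, so rows that do not move let the fingers close. It gives the time, the measured TCP pose, the force, the opening and the grip force at its end, in the units of the state.
- status.sense(): the state, without advancing time (a new reading comes with each control period).
- grab_frame(name): name is "side" or "top"; returns the picture (400x640x3 uint8, red, green, blue); there is no depth.
- calibration(name): a dict with "mtx" (3x3 intrinsics, pixels), "dist_coeffs" ([k1, k2, p1, p2, k3] as OpenCV has them; the pictures are not rectified), "extrinsics" (4x4, takes a point from camera to world coordinates). Camera axes: x right, y down, z forward; pixel columns grow to the right and rows downward; lengths in m; the calibration is good to about 2 mm. A picture is of the moment at which its call begins. calibration takes no time and is no camera call.
- job.job_done(): hands the job in; it is judged then, once.
The state is a dict: "time_s": time; "joint_pos": joint angles; "qvel": joint speeds; "tau": joint torques, N m; "ee_pos": TCP position; "tool_rot": TCP orientation; "ft_force": force on the tool from outside, world axes, zero at the start; "ft_torque": the same for the moment, N m; "finger_gap": opening from 0.0 (shut) to 1.0 (fully open); "finger_force": force on a finger pad.
Only numpy, scipy, OpenCV 4.12 (cv2) and the standard library are available. Lean on these libraries where they do the work, as an engineer would, in place of code of your own. Each camera call takes 0.05 s, during which the arm holds its last target. There are 200 camera calls.

TASK

Bring the tank wagon's road in line with the approach track by working the traverser's sprung stepping lever: each full stroke, felt to its stop without forcing, steps the deck one road along, and the lever is let go to spring right back every time; never shove the deck itself. Then lock the deck with the steel blade from the wooden block: push it fully home into the sloping socket, handle down on the socket's mouth, and let go. Keep the three wagons on their rails and leave the mug, screwdriver and paint pot where they are.

Things in the scene. Friction and masses are not known exactly. Their poses are not given: they have to be found in the camera images.
- traverser: Plywood fiddle-yard traverser module, fixed, 370 x 400 mm. Origin on the bench in the far face of the near beam (beam x -0.015 to 0, top z 0.058); x along the tracks away from the operator, y to the left. Outline x -0.015 to 0.355, y -0.165 to 0.235. Lever pivot axis along x at y 0, z 0.030. Three roads 50 mm apart, rail tops z 0.084; approach track at y 0.030 beyond the deck.
- deck_travel (a joint): Travel of the sliding deck to the traverser's +y, m. 0 at the start: first road (van) in line with the approach track; 0.050: second road; 0.100: third, the rightmost. About 4 N of friction keeps it where it is left; end stop 0.106. The lever's sprung pawl pushes it by pins and rides over the next pin as it returns.
- deck: The deck with its roads and the notched steel index bar on its near edge (x 0 to 0.012, z 0.067 to 0.100 in the traverser's frame; 8 mm notches, one per road, into which the blade goes). Axes as the traverser; the origin moves with the deck, starting at the traverser's origin.
- lever_angle (a joint): Angle of the upright stepping lever, rad: 0 at home, leaning 0.47 to the traverser's -y; swings to +y to a hard stop at 0.90 (leaning 0.43 to +y). Spring 0.36 N m at home, 0.9 N m at the stop; with the deck's drag 3 to 8 N at the knob, rising sharply at the stop. First 0.07 rad is free play. Let go, it springs back by itself.
- lever: The stepping lever: flat steel bar 14 mm wide on a pivot, a 10 mm steel rod above it and a ball knob on top, 165 mm long. Origin on the pivot axis at (0, 0, 0.030) of the traverser; its z runs up the lever.
- lever_knob (a point): Centre of the black ball knob, 30 mm diameter, on top of the lever: 150 mm from the pivot axis, in the plane x = -0.033 of the traverser. At home it stands at y -0.068, z 0.164; upright at z 0.180; at the stop at y 0.063, z 0.166.
- line (a point): Point on the approach track's centre line at rail height at the deck's far edge: (0.245, 0.030, 0.084) in the traverser's frame; axes as the traverser. A wagon in line has y = 0 in this frame; at the start the second and third roads lie at y = -0.050 and -0.100.
- socket (a point): Dark steel locking socket on the near beam, left of the lever. Its slot slopes down and away from the operator, 35 degrees from vertical. Origin at the centre of the mouth, z out of the slot (up, to the operator), y as the traverser's. Mouth 32 mm (x) by 8 mm (y), 118 mm above the bench; block 46 x 24 mm, 25 mm deep. The index bar's notch follows, about 25 to 50 mm below the mouth.
- blade: Steel locking blade with black handle, 110 g. Origin at the shoulder (handle's underside), z along the blade to the handle's top. Handle 40 (x) x 14 (y) x 46 mm tall; blade 28 (x) x 6 (y) mm, 62 mm long below the shoulder, last 15 mm thinning to 2.6 mm. A half turn about z changes nothing. Starts upright in its block, shoulder on the block's top, 72 mm above the bench.
- holder: Wooden bench block for the blade, fixed, 80 (x) by 60 (y) by 72 mm tall, with a slot 33 by 9 mm, 66 mm deep, along its x. Origin under its centre on the bench.
- tank_wagon: HO four-wheel tank wagon: a grey horizontal cylinder (31 mm diameter) with a small dome on a dark chassis, 120 mm long plus buffers, 47 mm tall above the rails. Stands on the second or third road. Origin between the rails at rail-top height, x along the track.
- open_wagon: HO four-wheel open wagon with wooden sides, 120 mm long, 39 mm tall; on the other of the second and third roads. Origin as the tank wagon.
- van: HO four-wheel covered van, brown wooden box with grey roof, 120 mm long, 58 mm tall, on the first road. Origin as the tank wagon.
- mug: White mug, 76 mm across, 90 mm tall; bystander. Origin under its centre.
- screwdriver: Screwdriver lying on the bench; bystander.
- paint_pot: Small paint pot, 48 mm across, 60 mm tall; bystander.
There are look-alikes about, which are no part of the job. What is meant by the blade is not green, and is the smaller of those in its own colour. Leave any blue or purple look-alike of the open_wagon alone.

How it is judged:
On the way, in this order (a step that is already met when the one before it is completed fails the run):
1. the stepping lever is swung to its stop (value of joint lever_angle above 0.86 rad), for 0.1 s.
2. the tank wagon's road is in line with the approach track and the lever, let go, is back home (y of tank_wagon in the frame of line between -0.004 and 0.004 m and value of joint lever_angle below 0.04 rad and contact force between the arm and lever below 0.5 N), for 0.2 s.
3. the locking blade is fully home in the socket (z of blade in the frame of socket between -0.003 and 0.003 m and x of blade in the frame of socket between -0.006 and 0.006 m and y of blade in the frame of socket between -0.004 and 0.004 m and angle between the z axis of blade and the z axis of socket, either way round below 0.09 rad), for 0.2 s.
At the end, for the whole second after the job is handed in: Tank wagon in line with the approach track (4 mm), deck within 2.5 mm of that road's place (0.050 or 0.100), lever home (under 0.04 rad), blade's shoulder on the socket's mouth (3 mm; 6 and 4 mm sideways; axis 0.09 rad), the three wagons upright on the rails, all at rest (all of step 3 and y of tank_wagon in the frame of line between -0.004 and 0.004 m and (value of joint deck_travel between 0.0475 and 0.0525 m or value of joint deck_travel between 0.0975 and 0.1025 m) and value of joint lever_angle below 0.04 rad and linear speed of each of blade, tank_wagon below 0.02 m/s and angle between each of tank_wagon, open_wagon, van's own z axis and vertical below 0.12 rad and height (world z) of each of tank_wagon, open_wagon, van above 0.078 m); the robot touches nothing.
It fails at once if the lever is forced: more than 40 N on it (contact force between the arm and lever above 40 N).
It fails at once if the arm shoves the deck (more than 4 N) (contact force between the arm and deck above 4 N).
It fails at once if a wagon is tipped or derailed (angle between any of tank_wagon, open_wagon, van's own z axis and vertical above 0.35 rad).
It fails at once if the mug, screwdriver or paint pot is moved by more than 30 mm (distance of any of mug, screwdriver, paint_pot from where it was at the start of the episode above 0.03 m).
It also fails if it takes over 67 s, if anything falls off the work surface, if the arm or the gripper's body presses on something with over 40 N, if the wrist force passes 120 N, or if a joint passes its speed limit or range.

## Working session

There is one attempt and no reset: what is moved stays moved. The work goes in short steps, Python scripts to look and compute and a tool call to move; the robot and the scene stay as the last step left them, time stands still between calls to the robot, and variables do not carry over. Pictures are saved under pics/ and viewed, at most 13 in all, crops included, and the job is handed in when it is done.

Besides the shell and the picture viewer there is one more tool, called after "Call:" by a JSON object that holds its "method" and its "body". apply_moves: Moves the arm, as the interface text tells. Shift numbers are shares of 0.025 m and turn numbers shares of 0.1 rad, none past 1 either way. Its arguments: {"type":"object","properties":{"steps":{"type":"array"},"grip":{"type":"number"},"newtons":{"type":"number"}},"required":["steps"]}

```bash
mkdir -p pics; python3 - <<'E'
from workcell import status, grab_frame, calibration
import cv2,numpy as np
for n in("side","top"):
    cv2.imwrite(f"pics/{n}0.png",grab_frame(n)[:,:,::-1])
    c=calibration(n);print(n,np.round(c["mtx"],1).tolist(),c["dist_coeffs"],np.round(c["extrinsics"],4).tolist())
s=status.sense();print(s["time_s"],s["ee_pos"],s["tool_rot"],s["ft_force"])
E
```

```text
side [[385.7, 0.0, 319.2], [0.0, 385.7, 189.3], [0.0, 0.0, 1.0]] [-0.05273209  0.          0.          0.          0.        ] [[-0.7397, -0.4084, 0.5349, -0.0377], [-0.6729, 0.4342, -0.5989, 0.7098], [0.0123, -0.8029, -0.596, 0.7866], [0.0, 0.0, 0.0, 1.0]]
top [[425.3, 0.0, 318.7], [0.0, 425.3, 196.5], [0.0, 0.0, 1.0]] [0.02606466 0.         0.         0.         0.        ] [[0.0131, -0.9881, 0.1533, 0.341], [-0.9999, -0.0124, 0.0052, 0.0583], [-0.0033, -0.1534, -0.9882, 1.5276], [0.0, 0.0, 0.0, 1.0]]
0.1 [ 0.16505148 -0.47140764  0.24750349] [[ 9.43820216e-01  3.30458771e-01 -6.32382797e-04]
 [ 3.30459376e-01 -9.43818549e-01  1.77429637e-03]
 [-1.05228172e-05 -1.88359360e-03 -9.99998226e-01]] [-0.20602117  0.93298502  0.56613471]
```

View pics/side0.png

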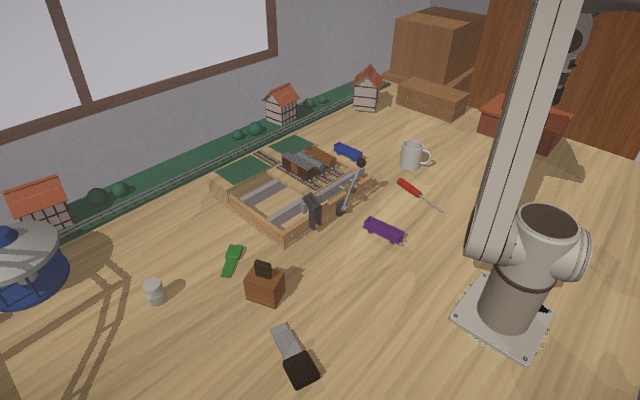

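View pics/top0.png

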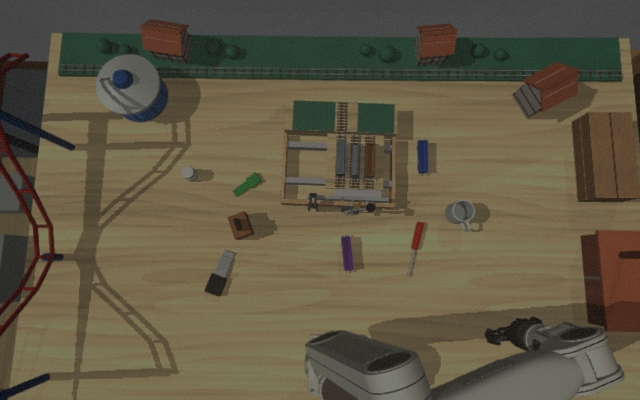

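The side view shows the traverser with its lever near (350,190) and the block with the blade near (264,285). In the top view the traverser is at (340,170), the block at (240,225) and the knob at (371,208). I'll zoom in to get accurate pixels.

```bash
python3 - <<'E'
import cv2,numpy as np
t=cv2.imread("pics/top0.png");s=cv2.imread("pics/side0.png")
g=lambda i:np.clip(i.astype(float)*1.6,0,255).astype(np.uint8)
cv2.imwrite("pics/topc.png",cv2.resize(g(t[95:245,220:420]),None,fx=4,fy=4,interpolation=cv2.INTER_CUBIC))
cv2.imwrite("pics/sidec.png",cv2.resize(g(s[130:310,210:410]),None,fx=3.3,fy=3.3,interpolation=cv2.INTER_CUBIC))
E
```

```text
(no output)
```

View pics/topc.png

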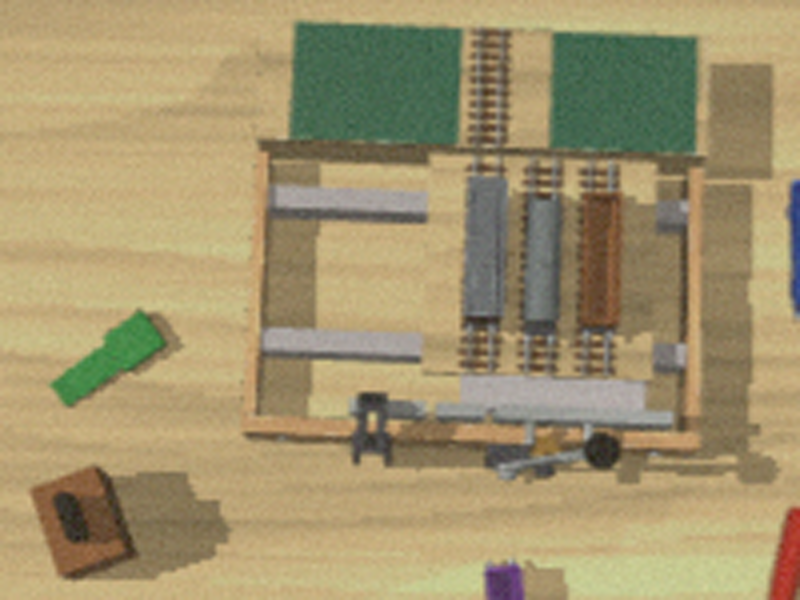

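View pics/sidec.png

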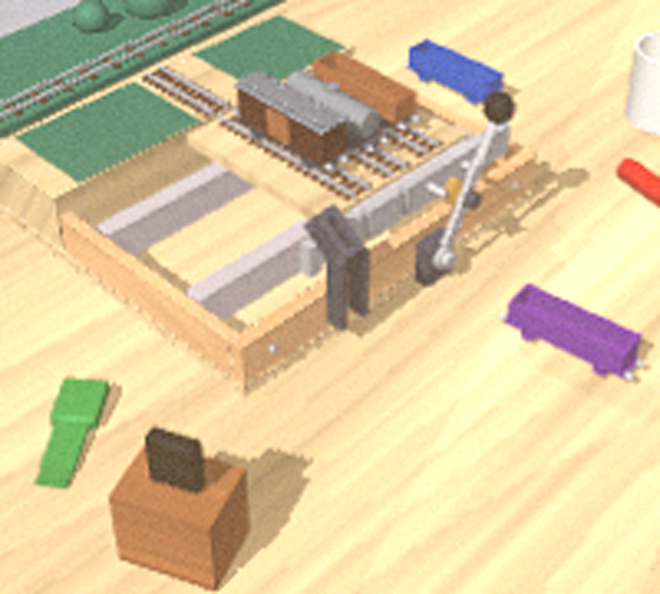

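The tank wagon, a grey cylinder, is on the middle road, so one stroke is needed. In the top crop the knob is at (602,450), the socket at (372,425) and the block's handle at (70,517). Next I'll fit the poses from the clicked points.

```bash
cat > h.py <<'E'
import cv2,numpy as np
from workcell import calibration
C={n:calibration(n) for n in("top","side")}
def proj(n,P):
    c=C[n];T=np.linalg.inv(c["extrinsics"])
    return cv2.projectPoints(np.atleast_2d(P).astype(float),cv2.Rodrigues(T[:3,:3])[0],T[:3,3],c["mtx"],c["dist_coeffs"])[0][:,0]
def W(p,P):
    P=np.atleast_2d(P).astype(float);c,s=np.cos(p[2]),np.sin(p[2])
    return P@np.array([[c,-s,0],[s,c,0],[0,0,1]]).T+[p[0],p[1],0]
def uncrop(n,uv):
    uv=np.array(uv,float);f,o=(4,(220,95)) if n=="top" else (3.3,(210,130))
    return (uv+.5)/f-.5+o
E
cat > fit.py <<'E'
from h import *
from scipy.optimize import least_squares
def fit(obs,p0,names=""):
    f=lambda p:np.concatenate([(proj(n,W(p,P))[0]-uncrop(n,uv)) for n,P,uv in obs])
    r=least_squares(f,p0,loss="soft_l1");print(np.round(r.x,4),"res",np.round(r.fun.reshape(-1,2),1).tolist());return r.x
T=fit([("top",(-.033,-.068,.164),(602,450)),("top",(-.015,.235,.058),(244,434)),("top",(-.015,-.165,.058),(700,447)),
("top",(.245,.03,.084),(488,160)),("side",(-.033,-.068,.164),(498,107)),("side",(-.015,.235,.058),(243,350)),("side",(-.015,.235,0),(245,390))],[.5,0,0])
k=.04;m=.03
H=fit([("top",(k,m,.072),(30,490)),("top",(k,-m,.072),(98,466)),("top",(-k,m,.072),(68,578)),("top",(0,0,.118),(70,517)),
("side",(k,m,.072),(110,490)),("side",(-k,m,.072),(190,530)),("side",(-k,-m,.072),(248,470)),("side",(-k,m,0),(215,588)),("side",(0,0,.118),(177,436))],[.4,.3,.35])
H2=fit([("top",(k,m,.072),(30,490)),("top",(k,-m,.072),(98,466)),("top",(-k,m,.072),(68,578)),("top",(0,0,.118),(70,517))],[.4,.3,.35])
np.save("T.npy",T);np.save("H.npy",H)
E
python3 fit.py
```

```text
[ 0.5551 -0.0348 -0.0245] res [[0.3, -0.2], [-0.5, -0.6], [0.2, 0.4], [-0.2, -4.1], [0.6, 0.4], [0.0, -0.4], [0.3, 2.5]]
[0.4668 0.3368 0.3286] res [[0.5, -1.1], [0.3, -0.5], [-2.5, -0.9], [-0.4, -0.7], [0.4, 0.7], [5.9, -0.3], [0.3, -0.2], [0.1, 1.3], [-0.3, 0.3]]
[0.4649 0.3343 0.4155] res [[0.5, 0.5], [-0.2, -0.3], [-0.5, 0.0], [0.3, -0.2]]
```

```bash
cat > ov.py <<'E'
from h import *
import sys
T=np.load("T.npy");H=np.load("H.npy");sy=float(sys.argv[1]);sx=float(sys.argv[2])
a=np.radians(35);S=np.array([[np.cos(a),0,-np.sin(a)],[0,1,0],[np.sin(a),0,np.cos(a)]])
def box(x0,x1,y0,y1,z0,z1):
    c=np.array([(x,y,z) for z in(z0,z1) for x,y in((x0,y0),(x1,y0),(x1,y1),(x0,y1))])
    return [(c[i],c[j]) for i,j in((0,1),(1,2),(2,3),(3,0),(4,5),(5,6),(6,7),(7,4),(0,4),(1,5),(2,6),(3,7))]
L=[]
so=lambda P:W(T,np.atleast_2d(P)@S.T+[sx,sy,.118])
for A,B in box(-.023,.023,-.012,.012,-.025,0)+box(-.016,.016,-.004,.004,0,0): L.append((so(A),so(B),(0,0,255)))
for A,B in box(-.015,0,-.165,.235,0,.058): L.append((W(T,A),W(T,B),(255,0,0)))
for y in (.03,-.02,-.07): L.append((W(T,(.05,y,.084)),W(T,(.245,y,.084)),(255,0,255)))
for A,B in box(-.04,.04,-.03,.03,0,.072): L.append((W(H,A),W(H,B),(255,255,0)))
for A,B in box(-.02,.02,-.007,.007,.072,.118): L.append((W(H,A),W(H,B),(0,255,0)))
out=[]
for n,o,f,sh in(("top",(220,170),6,(132,70)),("side",(230,170),6,(132,140))):
    i=cv2.imread(sys.argv[3]+n+"0.png" if len(sys.argv)>3 else f"pics/{n}0.png")
    i=np.clip(i.astype(float)*1.6,0,255).astype(np.uint8)
    c=cv2.resize(i[o[1]:o[1]+sh[1],o[0]:o[0]+sh[0]],None,fx=f,fy=f,interpolation=cv2.INTER_CUBIC)
    for A,B,col in L:
        q=[tuple(int(v) for v in ((proj(n,P)[0]-o+.5)*f-.5)) for P in(A,B)]
        cv2.line(c,*q,col,1)
    out.append(c)
cv2.imwrite("pics/ov_s.png",out[1][:600,:800]);cv2.imwrite("pics/ov.png",cv2.resize(np.vstack(out),None,fx=.47,fy=.47))
x=np.hstack([out[0],np.zeros((420,0,3),np.uint8)])
cv2.imwrite("pics/ov.png",cv2.resize(np.vstack([out[0],out[1][:780]]),(400*1,600)) if 0 else np.hstack([cv2.resize(out[0],(396,210)),cv2.resize(out[1],(396,420))[:210]]))
cv2.imwrite("pics/ov_t.png",out[0])
E
sed -i 's/np.save("H.npy",H)/np.save("H.npy",H2)/' fit.py; python3 fit.py >/dev/null; python3 ov.py .13 -.0155
python3 - <<'E'
import cv2,numpy as np
a=cv2.imread("pics/ov_t.png");b=cv2.imread("pics/ov_s.png");print(a.shape,b.shape)
# stack: top left part, side left
c=np.zeros((600,800,3),np.uint8);c[:168]=0
c[:200,:800]=cv2.resize(a,(800,424))[0:200]
E
```

```text
(420, 792, 3) (600, 792, 3)
```

View pics/ov_s.png

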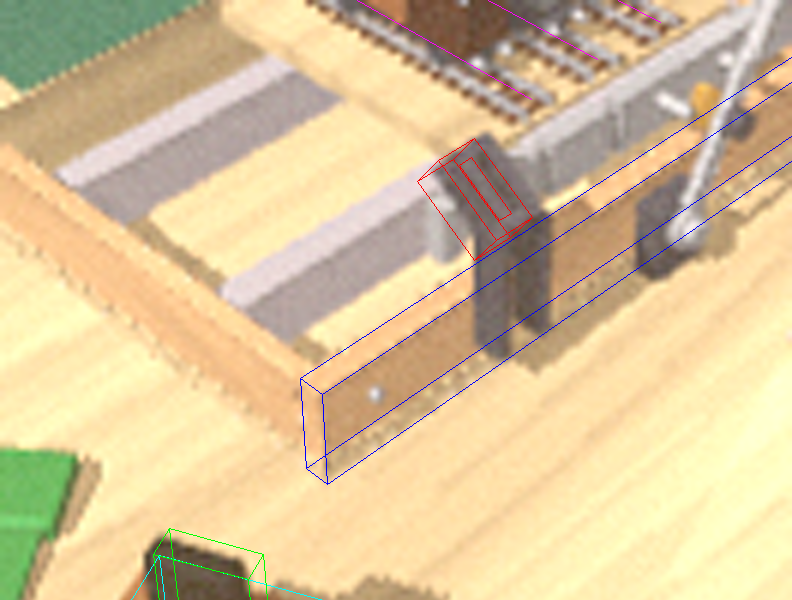

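View pics/ov_t.png

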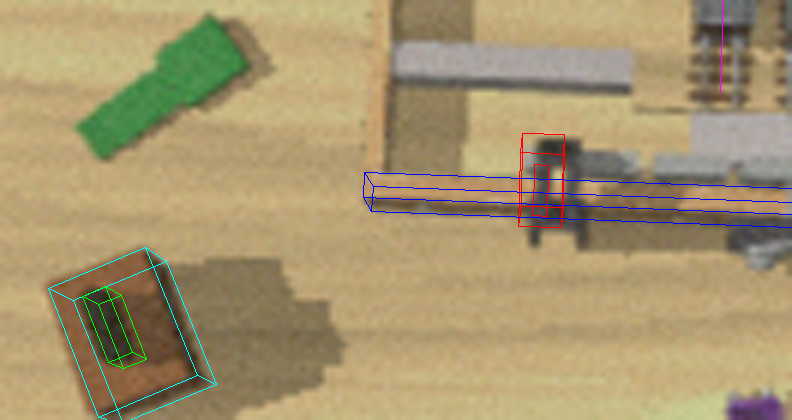

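```bash
cat > sil.py <<'E'
from h import *
from scipy.optimize import minimize
def dark(n,x0,x1,y0,y1,thr,F=8):
    i=cv2.imread(f"pics/{n}0.png")[y0:y1,x0:x1].max(2).astype(np.float32)
    return (cv2.resize(i,None,fx=F,fy=F,interpolation=cv2.INTER_CUBIC)<thr).astype(np.uint8),(x0,y0)
for n,r,thr in(("top",(364,378,200,215),55),("side",(352,368,155,171),80)):
    m,o=dark(n,*r,thr);k,l,s,c=cv2.connectedComponentsWithStats(m);j=1+s[1:,4].argmax();print("knob",n,(c[j]+.5)/8-.5+o,s[j,2:5]/8)
hb=np.array([(x,y,z) for x in(-.02,.02) for y in(-.007,.007) for z in(.072,.118)])
def cost(p,V):
    e=0
    for n,(m,o) in V.items():
        q=((proj(n,W(p,hb))-o+.5)*8-.5);h=cv2.convexHull((q*16).astype(np.int32));r=np.zeros_like(m);cv2.fillConvexPoly(r,h,1,shift=4);e+=np.abs(r.astype(int)-m).sum()/64
    return e
for tt,ts in((45,60),(55,70),(65,80)):
    V={"top":dark("top",229,246,214,236,tt),"side":dark("side",250,276,255,280,ts)}
    for VV in(V,{"top":V["top"]},{"side":V["side"]}):
        r=min((minimize(cost,[.466,.336,y],args=(VV,),method="Nelder-Mead",options=dict(initial_simplex=[[.466,.336,y],[.474,.336,y],[.466,.344,y],[.466,.336,y+.1]])) for y in(.3,.37,.45)),key=lambda r:r.fun)
        print(tt,list(VV),np.round(r.x,4),round(r.fun,1),[int(v[0].sum()/64) for v in VV.values()])
E
python3 sil.py; python3 - <<'E'
from h import *
T=np.load("T.npy")
for n in C: print(n,proj(n,W(T,(-.033,-.068,.164))))
E
```

```text
knob top [370.06052518 207.25356393] [  9.75    8.875 506.375]
knob side [360.64690873 162.05323205] [  8.875   9.875 532.75 ]
45 ['top', 'side'] [0.4677 0.3395 0.0614] 230.2 [61, 89]
45 ['top'] [0.4643 0.3372 0.4886] 20.4 [61]
45 ['side'] [ 0.4285  0.3567 -0.6762] 102.5 [89]
55 ['top', 'side'] [0.4672 0.3394 0.1436] 74.3 [75, 245]
55 ['top'] [0.4657 0.3374 0.4019] 11.4 [75]
55 ['side'] [0.4662 0.3403 0.099 ] 45.6 [245]
65 ['top', 'side'] [0.4668 0.3392 0.196 ] 95.0 [119, 259]
65 ['top'] [0.4655 0.3374 0.4286] 41.4 [119]
65 ['side'] [0.4662 0.3401 0.1496] 38.1 [259]
top [[370.41882271 206.94217773]]
side [[361.11230869 162.43151875]]
```

Call:
{"method": "apply_moves", "body": {"steps": [[[1,0.85,0,-0.3],[1,0.85,0,-0.3],[1,0.85,0,-0.3],[1,0.85,0,-0.3],[1,0.85,0,-0.3],[1,0.85,0,-0.3],[1,0.85,0,-0.3],[1,0.85,0,-0.3],[1,0.85,0,-0.3],[1,0.85,0,-0.3],[1,0.85,0,-0.3],[1,0.85,0,-0.3]]], "grip": -1, "newtons": 20}}

```text
time_s: 1.6
ee_pos: [0.4657, -0.216, 0.2478]
tool_rot: [[1.0, -0.024, -0.001], [-0.024, -1.0, 0.0], [-0.001, -0.0, -1.0]]
ft_force: [0.3, 0.0, 0.3]
finger_gap: 0.002
finger_force: 0.0
```

Call:
{"method": "apply_moves", "body": {"steps": [[[0.55,0.6,-0.75,0],[0.55,0.6,-0.75,0],[0.55,0.6,-0.75,0],[0.55,0.6,-0.75,0],[0,0,0,0],[0,0,0,0]]]}}

```text
time_s: 2.35
ee_pos: [0.5202, -0.157, 0.1734]
tool_rot: [[1.0, -0.023, -0.0], [-0.023, -1.0, -0.0], [-0.0, 0.0, -1.0]]
ft_force: [-0.2, -0.7, 1.1]
finger_gap: -0.002
finger_force: 0.0
```

Call:
{"method": "apply_moves", "body": {"steps": [[[0.01,0.5,0,0],[0.01,0.5,0,0],[0.01,0.4,0,0],[0.01,0.4,0,0],[0.01,0.4,0,0],[0.01,0.4,0,0],[0.01,0.4,0,0],[0.01,0.4,0,0],[0.01,0.4,0,0],[0.01,0.4,0,0],[0.01,0.4,0,0],[0.01,0.4,0,0]]]}}

```text
time_s: 3.85
ee_pos: [0.5252, -0.0336, 0.1754]
tool_rot: [[1.0, -0.025, 0.006], [-0.025, -1.0, -0.005], [0.006, 0.005, -1.0]]
ft_force: [2.1, -7.2, 2.1]
finger_gap: 0.002
finger_force: 3.7
```

Call:
{"method": "apply_moves", "body": {"steps": [[[0,0.2,0,0],[0,0.2,0,0],[0,0.2,0,0],[0,0.2,0,0],[0,0,0,0]]]}}

```text
time_s: 4.47
ee_pos: [0.5245, -0.0142, 0.1735]
tool_rot: [[1.0, -0.024, 0.003], [-0.024, -1.0, -0.006], [0.003, 0.005, -1.0]]
ft_force: [4.0, -8.0, -3.1]
finger_gap: -0.001
finger_force: 3.7
```

Call:
{"method": "apply_moves", "body": {"steps": [[[0,0.16,0,0],[0,0.1,0,0],[0,0.1,0,0],[0,0,0,0]]]}}

```text
time_s: 4.97
ee_pos: [0.524, -0.0105, 0.1731]
tool_rot: [[1.0, -0.018, 0.002], [-0.018, -1.0, -0.003], [0.002, 0.003, -1.0]]
ft_force: [4.4, -8.8, -4.8]
finger_gap: 0.001
finger_force: 4.4
```

Call:
{"method": "apply_moves", "body": {"steps": [[[0,0,0,0],[0,0,0,0]]]}}

```text
time_s: 5.22
ee_pos: [0.524, -0.0105, 0.1731]
tool_rot: [[1.0, -0.018, 0.002], [-0.018, -1.0, -0.003], [0.002, 0.003, -1.0]]
ft_force: [3.4, -8.4, -5.6]
finger_gap: 0.002
finger_force: 4.4
```

```bash
python3 - <<'E'
from h import *
from workcell import grab_frame,status
print(status.sense()["ft_force"])
o=[]
for n,x,y in(("top",300,130),("side",290,120)):
    i=grab_frame(n)[:,:,::-1];cv2.imwrite(f"pics/{n}1.png",i);i=np.clip(i.astype(float)*1.6,0,255).astype(np.uint8)
    o.append(cv2.resize(i[y:y+100,x:x+100],None,fx=4,fy=4,interpolation=cv2.INTER_CUBIC))
cv2.imwrite("pics/st.png",np.hstack(o))
E
```

```text
[ 3.35944093 -8.40044071 -5.64214132]
```

View pics/st.png

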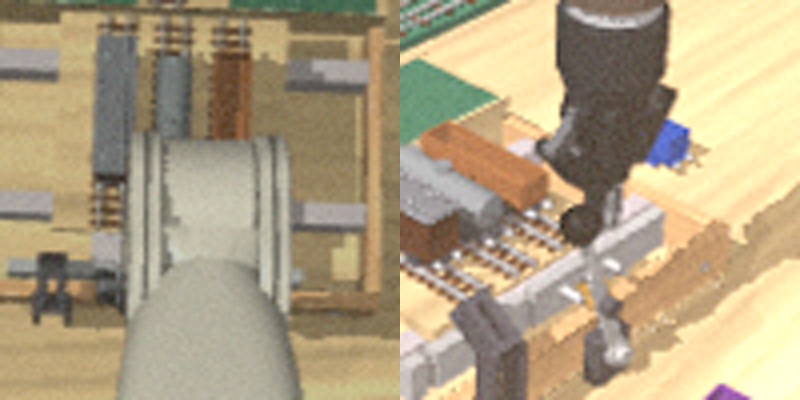

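The picture shows the fingers against the knob, with the lever leaning left and the knob near side-crop (580,225). The deck has moved, and the tank is near top-crop u=172. I'll compute the lever angle from this.

```bash
python3 - <<'E'
from h import *
T=np.load("T.npy")
i=cv2.imread("pics/side1.png")[165:187,322:346].max(2).astype(np.float32)
m=(cv2.resize(i,None,fx=8,fy=8,interpolation=cv2.INTER_CUBIC)<80).astype(np.uint8)
k,l,s,c=cv2.connectedComponentsWithStats(m)
for j in range(1,k):
    if s[j,4]>800: print(c[j]/8-.44+[322,165],s[j]/8)
for a in(.7,.75,.8,.85,.9):
    print(a,proj("side",W(T,(-.033,.15*np.sin(a-.47),.03+.15*np.cos(a-.47)))))
for y in(.02,.025,.03): print(y,proj("top",W(T,(.15,y,.12))))
E
```

```text
[336.57071429 172.54458029] [   7.625    0.      16.375   17.    1198.75 ]
0.7 [[338.77150882 172.68241673]]
0.75 [[337.03980961 174.26657564]]
0.8 [[335.31774356 175.9508518 ]]
0.85 [[333.61105593 177.73050317]]
0.9 [[331.92551119 179.60032391]]
0.02 [[344.02769484 154.30497862]]
0.025 [[342.55711795 154.25290344]]
0.03 [[341.0866751  154.20080617]]
```

Call:
{"method": "apply_moves", "body": {"steps": [[[0,0.2,0,0],[0,0,0,0]]]}}

```text
time_s: 5.58
ee_pos: [0.5236, -0.008, 0.1727]
tool_rot: [[1.0, -0.014, 0.001], [-0.014, -1.0, -0.001], [0.001, 0.001, -1.0]]
ft_force: [3.8, -8.9, -6.9]
finger_gap: 0.001
finger_force: 4.5
```

Call:
{"method": "apply_moves", "body": {"steps": [[[0,0.2,0,0],[0,0,0,0]]]}}

```text
time_s: 5.82
ee_pos: [0.5232, -0.0056, 0.1726]
tool_rot: [[1.0, -0.011, 0.0], [-0.011, -1.0, 0.001], [0.0, -0.001, -1.0]]
ft_force: [2.3, -10.2, -5.5]
finger_gap: 0.003
finger_force: 4.6
```

Call:
{"method": "apply_moves", "body": {"steps": [[[0,0.2,0,0],[0,0.2,0,0],[0,0,0,0]]]}}

```text
time_s: 6.2
ee_pos: [0.5226, -0.0011, 0.172]
tool_rot: [[1.0, -0.004, -0.001], [-0.004, -1.0, 0.004], [-0.001, -0.004, -1.0]]
ft_force: [2.5, -11.1, -6.9]
finger_gap: 0.002
finger_force: 5.2
```

Call:
{"method": "apply_moves", "body": {"steps": [[[0,0.2,0,0],[0,0,0,0]]]}}

```text
time_s: 6.45
ee_pos: [0.5223, 0.0013, 0.1719]
tool_rot: [[1.0, -0.0, -0.002], [-0.0, -1.0, 0.005], [-0.002, -0.005, -1.0]]
ft_force: [1.5, -11.2, -7.8]
finger_gap: -0.003
finger_force: 5.3
```

Call:
{"method": "apply_moves", "body": {"steps": [[[0,0.2,0,0],[0,0,0,0]]]}}

```text
time_s: 6.7
ee_pos: [0.5221, 0.003, 0.1717]
tool_rot: [[1.0, 0.003, -0.003], [0.003, -1.0, 0.006], [-0.003, -0.006, -1.0]]
ft_force: [2.5, -12.8, -8.4]
finger_gap: 0.004
finger_force: 6.4
```

```bash
python3 - <<'E'
from h import *
from workcell import grab_frame,status
o=[]
for n,x,y in(("top",300,130),("side",290,120)):
    i=grab_frame(n)[:,:,::-1];cv2.imwrite(f"pics/{n}2.png",i);i=np.clip(i.astype(float)*1.6,0,255).astype(np.uint8)
# profile across tank row in top, both frames
T=np.load("T.npy")
for k in(1,2):
    t=cv2.imread(f"pics/top{k}.png")[145:158,335:352].mean((0,2));print(np.round(t).astype(int).tolist())
# knob shift between frames by template match
a=cv2.imread("pics/side1.png")[166:186,324:344];b=cv2.imread("pics/side2.png")[150:200,300:360]
f=lambda i:cv2.resize(i,None,fx=4,fy=4,interpolation=cv2.INTER_CUBIC)
r=cv2.matchTemplate(f(b),f(a),cv2.TM_CCOEFF_NORMED);p=np.unravel_index(r.argmax(),r.shape);print((p[1]/4+300-324,p[0]/4+150-166),r.max())
E
```

```text
[74, 74, 72, 57, 63, 72, 78, 76, 76, 71, 64, 55, 52, 69, 74, 74, 73]
[73, 59, 63, 72, 77, 78, 75, 71, 65, 57, 51, 68, 73, 74, 74, 65, 57]
(np.float64(-2.25), np.float64(2.25)) 0.7686389
```

Call:
{"method": "apply_moves", "body": {"steps": [[[0,0.2,0,0],[0,0,0,0]]]}}

```text
time_s: 7.05
ee_pos: [0.5222, 0.0035, 0.1716]
tool_rot: [[1.0, 0.005, -0.003], [0.005, -1.0, 0.003], [-0.003, -0.003, -1.0]]
ft_force: [2.3, -18.6, -8.4]
finger_gap: -0.002
finger_force: 9.1
```

Call:
{"method": "apply_moves", "body": {"steps": [[[0,0.2,0,0],[0,0,0,0]]]}}

```text
time_s: 7.3
ee_pos: [0.5222, 0.004, 0.1715]
tool_rot: [[1.0, 0.007, -0.003], [0.007, -1.0, 0.001], [-0.003, -0.001, -1.0]]
ft_force: [2.0, -23.4, -8.9]
finger_gap: -0.002
finger_force: 11.8
```

The force rises sharply with no further motion, so the lever is at its stop. I'll let it spring back now.

Call:
{"method": "apply_moves", "body": {"steps": [[[0,-0.6,0,0],[0,-0.8,0,0],[0,-0.8,0,0],[0,-0.8,0,0],[0,-0.8,0,0],[0,-0.8,0,0],[0,-0.8,0,0],[0,-0.8,0,0],[0,-0.6,0,0],[0,-0.2,0.5,0],[0,0,1,0],[0,0,1,0]]]}}

```text
time_s: 8.8
ee_pos: [0.5232, -0.1627, 0.2373]
tool_rot: [[1.0, 0.014, 0.0], [0.014, -1.0, 0.02], [0.001, -0.02, -1.0]]
ft_force: [0.1, 0.7, -0.5]
finger_gap: 0.0
finger_force: 0.0
```

```bash
python3 - <<'E'
from h import *
from workcell import grab_frame,status
for n in C: cv2.imwrite(f"pics/{n}3.png",grab_frame(n)[:,:,::-1])
print(status.sense()["ee_pos"],status.sense()["tool_rot"],status.sense()["ft_force"])
for k in(1,2,3):
    t=cv2.imread(f"pics/top{k}.png")[145:158,335:352].mean((0,2));print(np.round(t).astype(int).tolist())
i=cv2.imread("pics/side3.png")[155:171,352:368].max(2).astype(np.float32)
m=(cv2.resize(i,None,fx=8,fy=8,interpolation=cv2.INTER_CUBIC)<80).astype(np.uint8)
k,l,s,c=cv2.connectedComponentsWithStats(m)
for j in range(1,k):
    if s[j,4]>800: print("knob",c[j]/8-.44+[352,155],s[j]/8)
E
```

```text
[ 0.52510508 -0.16314051  0.23990167] [[ 0.99988005  0.01396435  0.00669997]
 [ 0.01384078 -0.99973949  0.01814905]
 [ 0.00695167 -0.01805414 -0.99981284]] [ 0.31996317 -0.4416394   0.43193536]
[74, 74, 72, 57, 63, 72, 78, 76, 76, 71, 64, 55, 52, 69, 74, 74, 73]
[73, 59, 63, 72, 77, 78, 75, 71, 65, 57, 51, 68, 73, 74, 74, 65, 57]
[73, 58, 64, 72, 76, 78, 75, 71, 64, 56, 51, 69, 73, 75, 73, 65, 55]
knob [360.65151625 162.01676895] [  4.75    2.75    8.875   9.75  519.375]
```

Call:
{"method": "apply_moves", "body": {"steps": [[[-0.12,1,0,0.18],[-0.12,1,0,0.18],[-0.12,1,0,0.18],[-0.12,1,0,0.18],[-0.12,1,0,0.18],[-0.12,1,0,0.18],[-0.12,1,0,0.18],[-0.12,1,0,0.18],[-0.12,1,0,0.18],[-0.12,1,0,0.18],[-0.12,1,0,0.18],[-0.12,1,0,0.18]]], "grip": 0}}

```text
time_s: 10.4
ee_pos: [0.4888, 0.1295, 0.2356]
tool_rot: [[0.97, 0.242, -0.007], [0.242, -0.97, 0.027], [-0.0, -0.028, -1.0]]
ft_force: [-0.3, 0.2, 0.6]
finger_gap: 0.499
finger_force: 0.0
```

Call:
{"method": "apply_moves", "body": {"steps": [[[-0.12,1,0,0.19],[-0.12,1,0,0.19],[-0.12,1,0,0.19],[-0.12,1,0,0.19],[-0.12,1,0,0.19],[-0.12,1,0,0.19],[-0.12,1,0,0.19],[-0.12,1,0,0.19],[0,0,0,0],[0,0,0,0]]]}}

```text
time_s: 11.65
ee_pos: [0.4859, 0.2747, 0.2357]
tool_rot: [[0.888, 0.459, -0.034], [0.461, -0.885, 0.063], [-0.001, -0.072, -0.997]]
ft_force: [-0.3, -0.2, -0.6]
finger_gap: 0.505
finger_force: 0.0
```

```bash
python3 - <<'E'
from workcell import status
s=status.sense();print(s["joint_pos"].round(3) if hasattr(s["joint_pos"],"round") else s["joint_pos"],s["ee_pos"],s["tau"])
E
```

```text
[0.478 0.362 0.138 1.348 0.072 3.141] [0.485866   0.27467969 0.23565107] [ 3.70177394e-01 -4.29180980e+01  2.54386890e+01 -2.25200783e-02
  2.52983384e-01 -8.08064920e-05]
```

Call:
{"method": "apply_moves", "body": {"steps": [[[0,0.5,0,0],[0,0.5,0,0],[0,0,0,0]]]}}

```text
time_s: 12.02
ee_pos: [0.4912, 0.291, 0.2357]
tool_rot: [[0.88, 0.474, -0.038], [0.475, -0.877, 0.071], [-0.0, -0.081, -0.997]]
ft_force: [0.3, 0.3, -0.3]
finger_gap: 0.499
finger_force: 0.0
```

```bash
python3 - <<'E'
from workcell import status
s=status.sense();print(s["joint_pos"],s["ee_pos"],s["tool_rot"])
E
```

```text
[0.49435742 0.38725717 0.17458491 1.35831216 0.08075923 3.14061756] [0.49122353 0.29102456 0.23571002] [[ 8.79812212e-01  4.73764464e-01 -3.84409148e-02]
 [ 4.75321428e-01 -8.76948871e-01  7.09240247e-02]
 [-1.09434265e-04 -8.06716135e-02 -9.96740728e-01]]
```

Joint 6 is at its limit, so I'll make the half turn for the equivalent grasp.

Call:
{"method": "apply_moves", "body": {"steps": [[[0,0,0,1],[0,0,0,1],[0,0,0,1],[0,0,0,1],[0,0,0,1],[0,0,0,1],[0,0,0,1],[0,0,0,1],[0,0,0,1],[0,0,0,1],[0,0,0,1],[0,0,0,1]]]}}

```text
time_s: 13.52
ee_pos: [0.4909, 0.2905, 0.2358]
tool_rot: [[-0.127, 0.989, -0.08], [0.992, 0.127, -0.011], [-0.0, -0.081, -0.997]]
ft_force: [0.5, -0.3, 0.3]
finger_gap: 0.501
finger_force: 0.0
```

Call:
{"method": "apply_moves", "body": {"steps": [[[0,0,0,1],[0,0,0,1],[0,0,0,1],[0,0,0,1],[0,0,0,1],[0,0,0,1],[0,0,0,1],[0,0,0,1],[0,0,0,1],[0,0,0,1],[0,0,0,1],[0,0,0,1]]]}}

```text
time_s: 15.02
ee_pos: [0.4909, 0.2905, 0.2358]
tool_rot: [[-0.971, 0.24, -0.019], [0.241, 0.967, -0.078], [-0.0, -0.081, -0.997]]
ft_force: [0.1, -0.5, 0.2]
finger_gap: 0.501
finger_force: 0.0
```

Call:
{"method": "apply_moves", "body": {"steps": [[[0,0,0,1],[0,0,0,1],[0,0,0,1],[0,0,0,1],[0,0,0,1],[0,0,0,1],[0,0,0,1],[0,0,0,1],[0,0,0,1],[0,0,0,1],[0,0,0,1],[0,0,0,1]]]}}

```text
time_s: 16.52
ee_pos: [0.4909, 0.2904, 0.2358]
tool_rot: [[-0.576, -0.815, 0.066], [-0.817, 0.574, -0.046], [0.0, -0.081, -0.997]]
ft_force: [-0.3, -0.1, -1.2]
finger_gap: 0.504
finger_force: 0.0
```

Call:
{"method": "apply_moves", "body": {"steps": [[[0,0,0,1],[0,0,0,1],[0,0,0,1],[0,0,0,1],[0,0,0,1],[0,0,0,1],[0,0,0,1],[0,0,0,1],[0,0,0,1],[0,0,0,1],[0,0,0,1],[0,0,0,1]]]}}

```text
time_s: 18.02
ee_pos: [0.4908, 0.2904, 0.2358]
tool_rot: [[0.553, -0.831, 0.067], [-0.833, -0.551, 0.045], [-0.0, -0.08, -0.997]]
ft_force: [-0.0, -0.7, -0.1]
finger_gap: 0.496
finger_force: 0.0
```

Call:
{"method": "apply_moves", "body": {"steps": [[[0,0,0,1],[0,0,0,1],[0,0,0,1],[0,0,0,1],[0,0,0,1],[0,0,0,1],[0,0,0,1],[0,0,0,1],[0,0,0,1],[0,0,0,1],[0,0,0,1],[0,0,0,1]]]}}

```text
time_s: 19.52
ee_pos: [0.4909, 0.2904, 0.2358]
tool_rot: [[0.977, 0.213, -0.018], [0.213, -0.974, 0.079], [-0.0, -0.08, -0.997]]
ft_force: [0.7, -0.4, 0.1]
finger_gap: 0.501
finger_force: 0.0
```

Call:
{"method": "apply_moves", "body": {"steps": [[[0,0,0,1],[0,0,0,1],[0,0,0,1],[0,0,0,1],[0,0,0,1],[0,0,0,1]]]}}

```text
time_s: 20.27
ee_pos: [0.4416, 0.3607, 0.2358]
tool_rot: [[0.779, 0.627, -0.009], [0.627, -0.779, 0.009], [-0.002, -0.012, -1.0]]
ft_force: [1.0, -0.4, -0.9]
finger_gap: 0.503
finger_force: 0.0
```

Call:
{"method": "apply_moves", "body": {"steps": [[[0,0,0,1],[0,0,0,1],[0,0,0,1]]]}}

```text
time_s: 20.65
ee_pos: [0.3843, 0.417, 0.2358]
tool_rot: [[0.659, 0.751, 0.037], [0.752, -0.658, -0.036], [-0.003, 0.051, -0.999]]
ft_force: [-0.6, -0.2, -0.8]
finger_gap: 0.5
finger_force: 0.0
```

```bash
python3 - <<'E'
from workcell import status
s=status.sense();print(s["joint_pos"],s["ee_pos"])
E
```

```text
[ 0.85221875  0.38189843  0.16825291  1.36013584 -0.05146479 -3.14058458] [0.38428264 0.41701622 0.23577508]
```

Call:
{"method": "apply_moves", "body": {"steps": [[[0.66,-0.62,0,-0.94],[0.66,-0.62,0,-0.94],[0.66,-0.62,0,-0.94],[0.66,-0.62,0,-0.94],[0.66,-0.62,0,-0.94],[0,0,0,0],[0,0,0,0]]]}}

```text
time_s: 21.52
ee_pos: [0.467, 0.3391, 0.2357]
tool_rot: [[0.929, 0.371, 0.016], [0.371, -0.927, -0.048], [-0.003, 0.05, -0.999]]
ft_force: [-0.2, -0.5, -0.5]
finger_gap: 0.506
finger_force: 0.0
```

```bash
python3 - <<'E'
from workcell import status
s=status.sense();print(s["joint_pos"],s["ee_pos"])
E
```

```text
[ 0.65171501  0.4133786   0.21529226  1.38936649 -0.04770025 -2.8698882 ] [0.46704666 0.33913386 0.23574703]
```

Call:
{"method": "apply_moves", "body": {"steps": [[[0,0,-0.9,0],[0,0,-0.9,0],[0,0,-0.9,0],[0,0,-0.9,0],[0,0,-0.9,0],[0,0,-0.95,0],[0,0,0,0]]]}}

```text
time_s: 22.4
ee_pos: [0.4652, 0.3387, 0.0977]
tool_rot: [[0.928, 0.372, 0.012], [0.372, -0.927, -0.051], [-0.008, 0.052, -0.999]]
ft_force: [0.1, -0.1, 0.6]
finger_gap: 0.501
finger_force: 0.0
```

Call:
{"method": "apply_moves", "body": {"steps": [[[0,0,0,0],[0,0,0,0],[0,0,0,0],[0,0,0,0],[0,0,0,0]]], "grip": -1, "newtons": 25}}

```text
time_s: 23.02
ee_pos: [0.4676, 0.3407, 0.1009]
tool_rot: [[0.929, 0.371, 0.017], [0.371, -0.927, -0.044], [-0.0, 0.048, -0.999]]
ft_force: [-3.2, 4.7, 5.0]
finger_gap: 0.162
finger_force: 25.4
```

Call:
{"method": "apply_moves", "body": {"steps": [[[0,0,0.5,0],[0,0,0.5,0],[0,0,0.5,0],[0,0,0.5,0],[0,0,0,0],[0,0,0,0]]]}}

```text
time_s: 23.78
ee_pos: [0.4667, 0.3403, 0.1502]
tool_rot: [[0.928, 0.371, 0.015], [0.371, -0.927, -0.045], [-0.003, 0.048, -0.999]]
ft_force: [-3.5, 6.4, 3.9]
finger_gap: 0.162
finger_force: 25.2
```

Call:
{"method": "apply_moves", "body": {"steps": [[[-0.33,-0.13,0,0],[-0.33,-0.13,0,0],[-0.33,-0.13,0,0],[-0.3,-0.12,-0.09,0],[-0.3,-0.12,-0.09,0],[-0.3,-0.12,-0.09,0],[0,0,0,0]]]}}

```text
time_s: 24.65
ee_pos: [0.4211, 0.3227, 0.1446]
tool_rot: [[0.928, 0.372, 0.02], [0.372, -0.927, -0.042], [0.003, 0.047, -0.999]]
ft_force: [-1.4, 6.4, 4.2]
finger_gap: 0.16
finger_force: 25.0
```

```bash
python3 - <<'E'
from h import *
from workcell import grab_frame,status
o=[]
for n,x,y in(("top",190,180),("side",215,215)):
    i=grab_frame(n)[:,:,::-1];cv2.imwrite(f"pics/{n}4.png",i);i=np.clip(i.astype(float)*1.6,0,255).astype(np.uint8)
    o.append(cv2.resize(i[y:y+100,x:x+100],None,fx=4,fy=4,interpolation=cv2.INTER_CUBIC))
cv2.imwrite("pics/g4.png",np.hstack(o))
E
```

```text
(no output)
```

View pics/g4.png

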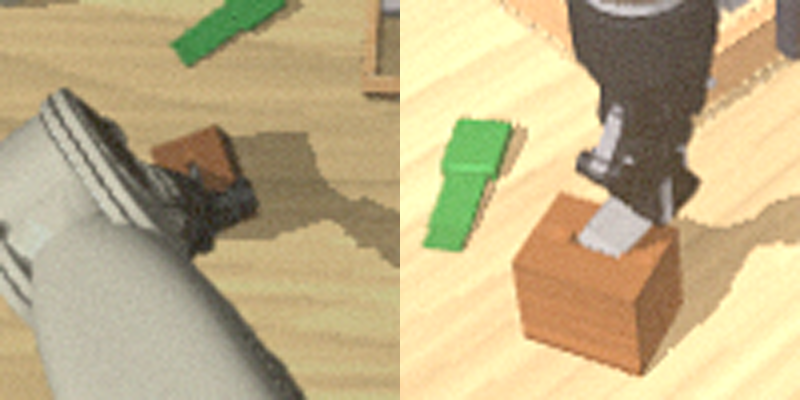

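The blade has pivoted: in the side crop its grey edge leans from the handle at (650,235) to the slot at (590,245). Before transport I'll refine the socket position numerically.

Call:
{"method": "apply_moves", "body": {"steps": [[[-0.2,-0.08,0.3,0],[-0.2,-0.08,0.3,0],[-0.2,-0.08,0.35,0],[-0.2,-0.08,0.35,0],[0,0,1,0],[0,0,0.6,0],[0,0,0,0]]]}}

```text
time_s: 25.62
ee_pos: [0.4008, 0.3126, 0.2166]
tool_rot: [[0.929, 0.37, 0.019], [0.37, -0.928, -0.047], [-0.0, 0.05, -0.999]]
ft_force: [0.5, -0.1, -1.3]
finger_gap: 0.162
finger_force: 25.9
```

```bash
cat > sock.py <<'E'
from h import *
from scipy.optimize import minimize
T=np.load("T.npy")
a=np.radians(35);S=np.array([[np.cos(a),0,-np.sin(a)],[0,1,0],[np.sin(a),0,np.cos(a)]])
bb=np.array([(x,y,z) for x in(-.023,.023) for y in(-.012,.012) for z in(-.025,0)])
t=cv2.imread("pics/top3.png").max(2)
print(t[191:214,305:323])
s=cv2.imread("pics/side3.png").max(2);print(s[190:216,296:326])
for sy in(.118,.122,.126):
    for n in C: print(sy,n,np.round(proj(n,W(T,bb@S.T+[-.0155,sy,.118])),1).tolist(), proj(n,W(T,(-.0155,sy,.118))))
E
python3 sock.py
```

```text
[[124 123 125 126 127 126 127 125 127 129 125 124 125 126 121 122 115 110]
 [126 121 125 123 121 121 119 125 125 124 121 120 122 125 124 120 119 113]
 [123 125 124 123  94  61  58  56  53  62  65  80 117 123 126 120 111 112]
 [113 112 110 112  74  44  40  33  39  36  34  64 111 129 125 118  91  85]
 [ 97 100 100 101  69  40  39  42  41  41  35  52  71  76  76  76  77  76]
 [100  99 102  98  70  47  48  49  51  43  45  57  70  72  73  69  71  73]
 [ 94  97  97  95  70  52  51  49  55  51  50  55  70  73  74  70  74  66]
 [ 56  57  60  64  53  56  48  71  80  58  52  48  59  58  59  61  68  64]
 [ 70  68  88  91  67  49  54  94  97  65  50  56  62  61  58  54  58  57]
 [115 116 119 122  83  54  60 112 117  73  50  69 106 115 109  93  86  84]
 [118 116 117 117  74  53  61 114 121  74  53  81 114 120 119  96  90  84]
 [121 122 118 105  67  52  67 109 106  63  60  85 116 124 121  93  85  89]
 [123 119 109  70  51  52  43  61  60  51  52  53  80 109  98  84  81  86]
 [ 74  71  58  47  50  52  47  38  34  46  49  43  45  71  74  80  82  77]
 [ 68  70  68  52  49  50  47  40  37  50  48  51 
[... 4193 characters left out ...]
0907796 199.22719828]]
0.122 top [[315.8, 204.3], [315.5, 207.7], [308.8, 204.0], [308.4, 207.4], [316.1, 192.2], [315.9, 195.4], [309.0, 191.9], [308.7, 195.1]] [[312.12329285 201.44235179]]
0.122 side [[316.5, 207.9], [320.3, 204.6], [310.7, 211.8], [314.3, 208.4], [307.2, 195.0], [310.7, 191.4], [301.2, 198.7], [304.7, 195.1]] [[312.5115062  199.85352827]]
0.126 top [[314.6, 204.2], [314.3, 207.6], [307.6, 204.0], [307.2, 207.4], [314.9, 192.1], [314.7, 195.4], [307.8, 191.9], [307.5, 195.1]] [[310.92965475 201.39853601]]
0.126 side [[315.6, 208.6], [319.3, 205.2], [309.7, 212.4], [313.3, 209.1], [306.2, 195.6], [309.7, 192.0], [300.2, 199.3], [303.7, 195.7]] [[311.50962947 200.48255486]]
```

Call:
{"method": "apply_moves", "body": {"steps": [[[0.326,-0.882,0,-0.403],[0.326,-0.882,0,-0.403],[0.326,-0.882,0,-0.403],[0.326,-0.882,0,-0.403],[0.326,-0.882,0,-0.403],[0.326,-0.882,0,-0.403],[0.326,-0.882,0,-0.403],[0.326,-0.882,0,-0.403],[0.326,-0.882,0,-0.403],[0.326,-0.882,0,-0.403],[0,0,0,0],[0,0,0,0]]]}}

```text
time_s: 27.12
ee_pos: [0.4811, 0.0919, 0.2146]
tool_rot: [[1.0, -0.023, -0.006], [-0.023, -0.998, -0.051], [-0.004, 0.051, -0.999]]
ft_force: [0.7, -0.7, -0.7]
finger_gap: 0.156
finger_force: 25.9
```

```bash
cat > look.py <<'E'
from h import *
from workcell import grab_frame,status
import sys
k=sys.argv[1]
for n in C: cv2.imwrite(f"pics/{n}{k}.png",grab_frame(n)[:,:,::-1])
s=status.sense();R=np.array(s["tool_rot"]);p=np.array(s["ee_pos"]);print(s["time_s"],p,R)
G=p-.002*R[:,2]
# blade model: blade tilted th about tool y, axis offset d along blade x, g above shoulder
def blade(th,d=0,g=.031):
    zt=-R[:,2];xt=R[:,0];u=np.cos(th)*zt-np.sin(th)*xt;n=np.cos(th)*xt+np.sin(th)*zt;yt=R[:,1]
    o=G-g*u+d*n
    B=lambda x,y,z:o+x*n+y*yt+z*u
    return o,u,n,B
T=np.load("T.npy");M=W(T,(-.0168,.1205,.118))[0]
o=[]
for n,x,y in(("top",285,165),("side",270,150)):
    i=cv2.imread(f"pics/{n}{k}.png");i=np.clip(i.astype(float)*1.6,0,255).astype(np.uint8)
    f=6;c=cv2.resize(i[y:y+75,x:x+66],None,fx=f,fy=f,interpolation=cv2.INTER_CUBIC)
    _,u,_,B=blade(.611)
    q=lambda P:tuple(int(v) for v in (proj(n,P)[0]-(x,y)+.5)*f-.5)
    for a,b in(((-.014,0,-.062),(.014,0,-.062)),((-.014,0,-.062),(-.014,0,0)),((.014,0,-.062),(.014,0,0)),((-.02,0,0),(.02,0,0)),((-.02,0,0),(-.02,0,.046)),((.02,0,0),(.02,0,.046))):
        cv2.line(c,q(B(*a)),q(B(*b)),(0,0,255),1)
    a35=np.radians(35);cs=[M+W([0,0,T[2]],(xx*np.cos(a35),yy,xx*np.sin(a35)))[0] for xx,yy in((-.016,-.004),(.016,-.004),(.016,.004),(-.016,.004))]
    for j in range(4): cv2.line(c,q(cs[j]),q(cs[(j+1)%4]),(0,255,0),1)
    o.append(c)
cv2.imwrite(f"pics/l{k}.png",np.hstack(o))
E
python3 look.py 5
```

```text
27.225 [0.48116246 0.09236062 0.21497257] [[ 0.99974528 -0.02206336 -0.0047529 ]
 [-0.0222757  -0.99847187 -0.05057393]
 [-0.00362981  0.05066693 -0.99870901]]
```

View pics/l5.png

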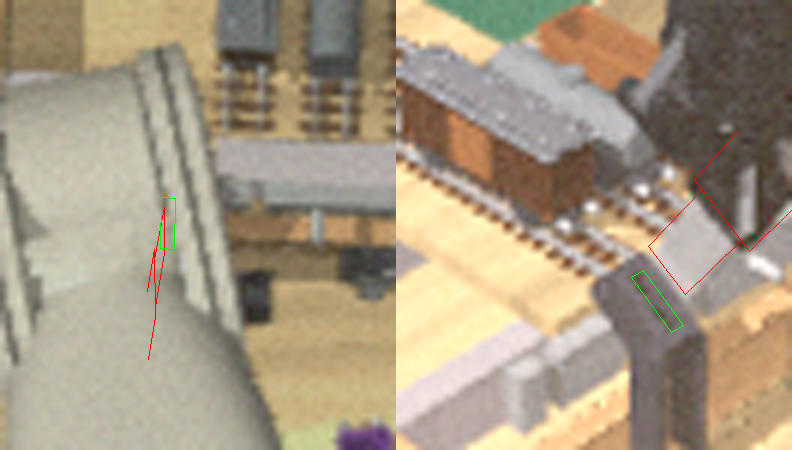

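Picture 5 shows the blade model lying right on the real blade in the side view, with its tip near (668,270) and the mouth near (653,303). I'm starting the insertion.

Call:
{"method": "apply_moves", "body": {"steps": [[[0.09,0,-0.37,0],[0.09,0,-0.37,0],[0,0,0,0],[0.11,0,-0.16,0],[0.11,0,-0.16,0],[0,0,0,0]]]}}

```text
time_s: 27.98
ee_pos: [0.4921, 0.0918, 0.1887]
tool_rot: [[1.0, -0.023, -0.003], [-0.024, -0.998, -0.051], [-0.002, 0.051, -0.999]]
ft_force: [1.0, 0.0, -2.0]
finger_gap: 0.163
finger_force: 25.9
```

Call:
{"method": "apply_moves", "body": {"steps": [[[0.115,0,-0.164,0],[0.115,0,-0.164,0],[0.115,0,-0.164,0],[0,0,0,0]]]}}

```text
time_s: 28.48
ee_pos: [0.5007, 0.0918, 0.1762]
tool_rot: [[1.0, -0.023, -0.004], [-0.024, -0.998, -0.051], [-0.002, 0.051, -0.999]]
ft_force: [0.4, 0.3, -0.8]
finger_gap: 0.162
finger_force: 26.0
```

Call:
{"method": "apply_moves", "body": {"steps": [[[0.115,-0.01,-0.164,0],[0.115,-0.01,-0.164,0],[0.115,-0.01,-0.164,0],[0,0,0,0]]]}}

```text
time_s: 28.98
ee_pos: [0.5092, 0.091, 0.1639]
tool_rot: [[1.0, -0.023, -0.004], [-0.024, -0.998, -0.051], [-0.003, 0.051, -0.999]]
ft_force: [2.2, 0.2, -0.9]
finger_gap: 0.158
finger_force: 26.0
```

Call:
{"method": "apply_moves", "body": {"steps": [[[0.115,-0.01,-0.164,0],[0.115,-0.01,-0.164,0],[0,0,0,0]]]}}

```text
time_s: 29.35
ee_pos: [0.5147, 0.0905, 0.1555]
tool_rot: [[1.0, -0.023, -0.004], [-0.024, -0.998, -0.051], [-0.003, 0.051, -0.999]]
ft_force: [1.3, 0.1, -0.4]
finger_gap: 0.158
finger_force: 26.0
```

Call:
{"method": "apply_moves", "body": {"steps": [[[0.115,-0.01,-0.164,0],[0.115,-0.01,-0.164,0],[0.05,0,-0.08,0],[0,0,0,0]]]}}

```text
time_s: 29.85
ee_pos: [0.5213, 0.09, 0.1453]
tool_rot: [[1.0, -0.023, -0.005], [-0.023, -0.998, -0.051], [-0.004, 0.051, -0.999]]
ft_force: [0.3, 1.0, -1.5]
finger_gap: 0.158
finger_force: 25.9
```

Call:
{"method": "apply_moves", "body": {"steps": [[[0.07,0,-0.1,0],[0.07,0,-0.1,0],[0,0,0,0]]]}}

```text
time_s: 30.22
ee_pos: [0.5229, 0.09, 0.1428]
tool_rot: [[1.0, -0.023, -0.007], [-0.023, -0.998, -0.051], [-0.006, 0.051, -0.999]]
ft_force: [-11.2, -0.2, 14.0]
finger_gap: 0.162
finger_force: 28.5
```

Call:
{"method": "apply_moves", "body": {"steps": [[[0.05,0,-0.08,0],[0,0,0,0]]]}}

```text
time_s: 30.48
ee_pos: [0.5229, 0.0899, 0.1413]
tool_rot: [[1.0, -0.023, -0.009], [-0.023, -0.998, -0.051], [-0.008, 0.051, -0.999]]
ft_force: [-16.0, 0.1, 19.7]
finger_gap: 0.157
finger_force: 29.7
```

```bash
sed -i 's/M=W(T,(-.0168,.1205/M=W(T,(-.0168,.122/' look.py; python3 look.py 6
```

```text
30.575 [0.52293605 0.08987235 0.14133545] [[ 0.99970879 -0.0225233  -0.00866192]
 [-0.02293411 -0.99845149 -0.05068191]
 [-0.00750699  0.05086581 -0.99867728]]
```

View pics/l6.png

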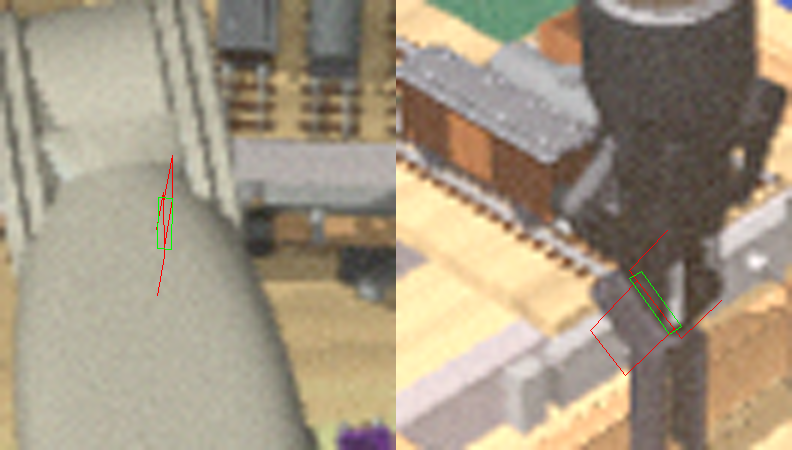

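The model shoulder line lies on the mouth, and about 25 N resists along the slot axis, so the blade is seated. Releasing.

Call:
{"method": "apply_moves", "body": {"steps": [[[0,0,0,0],[0,0,0,0],[0,0,0,0],[-0.1,0,0.3,0],[-0.2,0,0.8,0],[-0.3,0,1,0],[-0.6,0,1,0],[-1,0.5,0.5,0],[-1,1,0,0],[-1,1,0,0],[-1,1,0,0],[0,1,0,0]]], "grip": -0.1}}

```text
time_s: 32.08
ee_pos: [0.3947, 0.203, 0.2295]
tool_rot: [[1.0, -0.022, -0.004], [-0.023, -0.998, -0.051], [-0.003, 0.051, -0.999]]
ft_force: [1.5, 1.5, 0.8]
finger_gap: 0.452
finger_force: 0.0
```

```bash
cat > chk.py <<'E'
from h import *
from workcell import grab_frame,status
T=np.load("T.npy");a=np.radians(35)
for n in C: cv2.imwrite(f"pics/{n}7.png",grab_frame(n)[:,:,::-1])
S=np.array([[np.cos(a),0,-np.sin(a)],[0,1,0],[np.sin(a),0,np.cos(a)]])
hb=np.array([(x,y,z) for x in(-.02,.02) for y in(-.007,.007) for z in(0,.046)])
for n,(x0,x1,y0,y1) in(("side",(290,330,170,216)),("top",(300,325,190,218))):
    i=cv2.imread(f"pics/{n}7.png");c=np.clip(i[y0:y1,x0:x1].astype(float)*1.6,0,255).astype(np.uint8);f=8
    c=cv2.resize(c,None,fx=f,fy=f,interpolation=cv2.INTER_CUBIC)
    for dz,col in((0,(0,0,255)),(.004,(255,0,0))):
        q=(proj(n,W(T,(hb+[0,0,dz])@S.T+[-.0168,.122,.118]))-(x0,y0)+.5)*f-.5
        cv2.polylines(c,[cv2.convexHull(q.astype(np.int32))],True,col,1)
    cv2.imwrite(f"pics/c_{n}.png",c)
A=cv2.imread("pics/c_side.png");B=cv2.imread("pics/c_top.png");o=np.zeros((max(A.shape[0],B.shape[0]),A.shape[1]+B.shape[1],3),np.uint8)
o[:A.shape[0],:A.shape[1]]=A;o[:B.shape[0],A.shape[1]:]=B;cv2.imwrite("pics/c7.png",o)
s=status.sense();print(s["time_s"],s["ee_pos"],s["ft_force"])
t=cv2.imread("pics/top7.png")[145:158,335:352].mean((0,2));print(np.round(t).astype(int).tolist())
# top edge of handle (first darkening) along predicted axis in side view: profile of dark pixels from u=20..60 mm above mouth
i=cv2.cvtColor(cv2.imread("pics/side7.png"),cv2.COLOR_BGR2GRAY).astype(np.float32)
for x in(-.012,0,.012):
    z=np.arange(.030,.066,.003);P=np.array([(x,.007,zz) for zz in z])
    q=proj("side",W(T,P@S.T+[-.0168,.122,.118])).astype(np.float32)
    print(x,[(round(1e3*zz),int(v)) for zz,v in zip(z,cv2.remap(i,q[None,:,0],q[None,:,1],cv2.INTER_CUBIC)[0])])
E
python3 chk.py
```

```text
32.175 [0.39620974 0.20434373 0.22935828] [ 0.57758128 -0.86725617 -0.67941086]
[71, 57, 64, 71, 77, 76, 75, 71, 65, 55, 51, 69, 73, 73, 72, 64, 57]
-0.012 [(30, 53), (33, 53), (36, 55), (39, 53), (42, 55), (45, 57), (48, 55), (51, 52), (54, 47), (57, 48), (60, 49), (63, 47), (66, 51)]
0 [(30, 50), (33, 48), (36, 49), (39, 46), (42, 44), (45, 49), (48, 51), (51, 48), (54, 48), (57, 52), (60, 51), (63, 52), (66, 54)]
0.012 [(30, 47), (33, 45), (36, 49), (39, 51), (42, 49), (45, 47), (48, 44), (51, 46), (54, 51), (57, 52), (60, 47), (63, 45), (66, 47)]
```

View pics/c7.png

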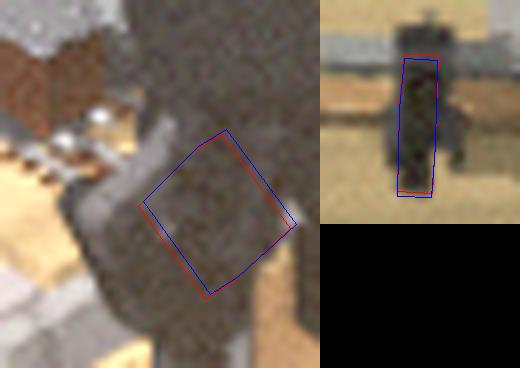

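The top view shows the handle at the seated outline, but the gripper blocks the side view. I'll clear the arm and check numerically.

Call:
{"method": "apply_moves", "body": {"steps": [[[-0.3,-1,0.2,-0.5],[-0.3,-1,0.2,-0.5],[-0.3,-1,0.2,-0.5],[-0.3,-1,0.2,-0.5],[-0.3,-1,0.2,-0.5],[-0.3,-1,0.2,-0.5],[-0.3,-1,0.2,-0.5],[-0.3,-1,0.2,-0.5],[0,-1,0,-0.5],[0,-1,0,-0.5],[0,-1,0,-0.5],[0,-1,0,-0.5]]]}}

```text
time_s: 33.67
ee_pos: [0.3359, -0.0989, 0.2691]
tool_rot: [[0.81, -0.585, -0.032], [-0.586, -0.809, -0.04], [-0.002, 0.051, -0.999]]
ft_force: [-0.1, 0.6, 0.3]
finger_gap: 0.447
finger_force: 0.0
```

```bash
cat >> chk.py <<'E'
from scipy.optimize import minimize
V={}
g=cv2.imread("pics/side7.png").max(2);print(g[172:206:1,306:334])
i=cv2.imread("pics/side7.png")[155:171,352:368].max(2).astype(np.float32)
m=(cv2.resize(i,None,fx=8,fy=8,interpolation=cv2.INTER_CUBIC)<80).astype(np.uint8)
k,l,s,c=cv2.connectedComponentsWithStats(m)
for j in range(1,k):
    if s[j,4]>800: print("knob",c[j]/8-.44+[352,155])
for dz in(0,.004,.008): print(dz,np.round(proj("side",W(T,(hb+[0,0,dz])@S.T+[-.0168,.122,.118])),1).tolist())
E
python3 chk.py
```

```text
33.775 [ 0.33598853 -0.09948637  0.26900125] [ 0.09382099  0.3742806  -0.71352837]
[74, 58, 63, 70, 75, 76, 74, 71, 64, 54, 50, 69, 73, 74, 72, 65, 55]
-0.012 [(30, 53), (33, 51), (36, 53), (39, 52), (42, 51), (45, 58), (48, 59), (51, 56), (54, 56), (57, 52), (60, 53), (63, 72), (66, 95)]
0 [(30, 49), (33, 51), (36, 46), (39, 47), (42, 52), (45, 56), (48, 54), (51, 45), (54, 43), (57, 42), (60, 57), (63, 93), (66, 137)]
0.012 [(30, 50), (33, 53), (36, 48), (39, 44), (42, 51), (45, 56), (48, 58), (51, 53), (54, 51), (57, 49), (60, 45), (63, 53), (66, 74)]
[[120 125 128 100  88  84  85  81  65  63  76  96 119  95  93  82  74  75
  107 139 118 122 123 143 177 173 174 166]
 [112 123 116  86  83  83  81  77  68  63  60  68  71  86 104 103  76 101
  125 126 122 124 119 137 171 175 173 170]
 [ 91 109  98  89  88  84  84  83  68  66  81  70  72  93 146 153 109  98
  113 119 129 140 130 125 147 172 167 162]
 [ 74  81  99  89  79  83  82  73  84  91  95  98  99  74  81 104 100  79
  101 123 138 175 161 148 171 164 156 151]
 [ 71  78  94  83  88  78  77  66  79  93  84  85  94  96 107  96  68  
[... 3173 characters left out ...]
21 122 123 126 121 123 126 113]
 [ 72  80  79  77  78  79  83  80  67  57  63  56  57  58  94 136 133 118
  128 122 123 126 124 132 127 110 116 119]
 [ 88  77  77  76  77  75  81  82  71  59  57  57  57  59  74  96 125 120
  123 123 121 122 117 128 115 120 119 119]]
knob [360.66030266 162.01696126]
0 [[318.7, 204.7], [325.9, 198.2], [315.3, 207.0], [322.4, 200.4], [310.4, 193.2], [317.3, 186.3], [306.9, 195.4], [313.7, 188.5]]
0.004 [[319.4, 204.2], [326.6, 197.6], [315.9, 206.4], [323.0, 199.9], [311.0, 192.7], [317.9, 185.7], [307.5, 194.8], [314.3, 187.9]]
0.008 [[320.0, 203.6], [327.2, 197.0], [316.5, 205.9], [323.7, 199.3], [311.6, 192.1], [318.6, 185.1], [308.1, 194.2], [314.9, 187.2]]
```

The deck and lever are right. The seating depth is uncertain by a couple of mm in the pixels, so I'll press gently on the handle top along the slot axis with closed fingers. That either confirms the seat or completes it.

Call:
{"method": "apply_moves", "body": {"steps": [[[0.77,0.94,-0.25,0.76],[0.77,0.94,-0.25,0.76],[0.77,0.94,-0.25,0.76],[0.77,0.94,-0.25,0.76],[0.77,0.94,-0.25,0.76],[0.77,0.94,-0.25,0.76],[0.77,0.94,-0.25,0.76],[0.77,0.94,-0.25,0.76],[0,0,-0.5,0],[0,0,-0.5,0],[0,0,0,0]]], "grip": -1}}

```text
time_s: 35.15
ee_pos: [0.4886, 0.0897, 0.1925]
tool_rot: [[1.0, -0.016, -0.007], [-0.016, -0.999, -0.052], [-0.006, 0.052, -0.999]]
ft_force: [-0.0, -0.1, 0.5]
finger_gap: 0.002
finger_force: 0.0
```

Call:
{"method": "apply_moves", "body": {"steps": [[[0.115,0,-0.164,0],[0.115,0,-0.164,0],[0.115,0,-0.164,0],[0.07,0,-0.1,0],[0,0,0,0]]]}}

```text
time_s: 35.78
ee_pos: [0.5007, 0.0905, 0.1787]
tool_rot: [[1.0, -0.015, -0.004], [-0.015, -0.999, -0.051], [-0.003, 0.051, -0.999]]
ft_force: [-0.3, 0.2, -0.0]
finger_gap: 0.002
finger_force: 0.0
```

Call:
{"method": "apply_moves", "body": {"steps": [[[0.046,0,-0.066,0],[0.046,0,-0.066,0],[0,0,0,0]]]}}

```text
time_s: 36.15
ee_pos: [0.503, 0.0905, 0.1756]
tool_rot: [[1.0, -0.015, -0.004], [-0.015, -0.999, -0.051], [-0.003, 0.051, -0.999]]
ft_force: [0.5, -0.3, -0.2]
finger_gap: 0.002
finger_force: 0.0
```

Call:
{"method": "apply_moves", "body": {"steps": [[[0.046,0,-0.066,0],[0.046,0,-0.066,0],[0,0,0,0]]]}}

```text
time_s: 36.52
ee_pos: [0.5053, 0.0905, 0.1725]
tool_rot: [[1.0, -0.015, -0.004], [-0.015, -0.999, -0.051], [-0.003, 0.051, -0.999]]
ft_force: [-1.0, 1.0, 0.4]
finger_gap: 0.003
finger_force: 0.5
```

Call:
{"method": "apply_moves", "body": {"steps": [[[0.046,0,-0.066,0],[0.046,0,-0.066,0],[0,0,0,0]]]}}

```text
time_s: 36.9
ee_pos: [0.5057, 0.0906, 0.172]
tool_rot: [[1.0, -0.015, -0.005], [-0.015, -0.999, -0.05], [-0.004, 0.05, -0.999]]
ft_force: [-11.7, -1.6, 20.6]
finger_gap: -0.001
finger_force: 11.8
```

The contact is stiff exactly at the predicted seated plane, so the blade is home. Retreating.

Call:
{"method": "apply_moves", "body": {"steps": [[[-0.3,0,0.4,0],[-0.6,0,0.8,0],[-0.6,0,1,0],[-0.6,0,1,0],[-0.6,0,0.5,0],[0,0,0,0],[0,0,0,0],[0,0,0,0]]]}}

```text
time_s: 37.9
ee_pos: [0.44, 0.0904, 0.2605]
tool_rot: [[1.0, -0.015, -0.005], [-0.016, -0.999, -0.051], [-0.005, 0.051, -0.999]]
ft_force: [-0.7, 0.2, -0.2]
finger_gap: -0.001
finger_force: 0.0
```

```bash
python3 chk.py | sed -n '1,2p;/knob/p'; python3 -c "
from workcell import job;print(job.job_done())"
```

```text
38.0 [0.44008665 0.09044663 0.26073308] [ 0.43590924  0.28146838 -0.52976172]
[72, 58, 64, 71, 76, 77, 75, 70, 64, 54, 50, 69, 73, 73, 74, 65, 56]
knob [360.64817122 162.00115049]
the job is handed in; nothing more can be done
None
```

I handed the job in at 38 s. One full lever stroke brought the tank wagon's road in line with the approach track, and the lever sprang back home. The blade is in the socket and the arm is clear; a press of about 23 N on the handle did not move it. No verdict came back.

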